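# Sort the stripped console's parts into their trays

## Task

Sort the parts of the stripped console into the trays for the next job: the beige lid into the white wash tub, the chrome spring housing into the steel dish, the black fuse holder and the transformer next to each other in the black anti-static tray, and the orange tweezers back in the wooden tool tray. Set each one down without dropping it, the same way up as it lies now and flat on the floor of its tray, wholly inside; leave the red screw pot standing where it is.

Things in the scene. Friction and masses are not known exactly. Their poses are not given: they have to be found in the camera images.
- lid_c (a point): Beige plastic lid of a console's cartridge slot, lying flat, ribs up: a slab 92 mm long (its x) by 44 mm wide (its y) by 14 mm high, with a 6 mm pivot stub on each short end. Point: its centre, 7 mm above its underside. z up. Grasp across the 44 mm; about 35 g.
- housing_c (a point): Chrome eject spring housing: a bright metal channel 46 mm long (its x) by 26 mm wide (its y) by 20 mm high with a coil spring showing inside, a 12 mm mounting ear low on its -x end, a 15 mm plunger on its +x end. Point: on the channel's centre, 10 mm above its underside. z up. Grasp across the 26 mm; about 60 g.
- fuse_c (a point): Matte black ceramic fuse holder: block 54 mm long (its x) by 22 mm wide (its y) by 16 mm high; brass clips with a glass fuse stand on it, up to 25.5 mm. Point: centre of the block, 8 mm above its underside. z up. Grasp the block across the 22 mm; about 45 g.
- transformer_c (a point): Small transformer: a standing grey laminated iron core 44 mm long (its x) by 24 mm thick (its y) by 38 mm high; the copper-coloured winding with a yellow band bulges out in the middle of both broad faces, to 38 mm along y. Point: its centre, 19 mm above its underside. z up. Grasp across the 44 mm, on the plain end faces; about 200 g.
- tweezers_c (a point): Orange tweezers with steel tips, lying flat: 115 mm long (its x, from -59 to +56 mm, tips to +x), 12 to 13 mm wide (its y) in the ribbed middle and 10 mm high there. They do not flex. Point: middle of their length, 5 mm above their underside. z up. Grasp across the ribbed middle; about 22 g.
- tub: White plastic wash tub for plastic parts, fixed: outside 170 mm (its x) by 125 mm (its y), walls 4 mm thick and 36 mm high, small grip lip on each short side. Origin: centre of its underside, on the shelf; inner floor 4 mm above it, 162 by 117 mm.
- dish: Round bare-steel dish for metal parts, fixed: 120 mm across at the foot, 140 mm at the rim, 28 mm high, wall 3 mm. Origin: centre of its underside; inner floor 4 mm above it, flat, about 112 mm across.
- esdtray: Black anti-static tray for electrical parts, fixed: outside 170 mm (its x) by 125 mm (its y), walls 4 mm thick and 26 mm high. Origin: centre of its underside; inner floor 4 mm above it, 162 by 117 mm, room for two parts side by side.
- tooltray: Wooden tool tray with a green lining, fixed: outside 160 mm (its x) by 90 mm (its y), walls 6 mm thick and 22 mm high. Origin: centre of its underside; inner floor 6 mm above it, 148 by 78 mm; tweezers lie along its length.
- pot_c (a point): Red plastic screw pot, open, with loose steel screws in it, standing among the parts; 54 mm across at the rim, 32 mm high. A bystander that must stay where it stands. Point: on its axis, 16 mm above its underside.

How it is judged (in metres and radians):
At the end, for the whole second after the job is handed in: Lid in tub, housing in dish, fuse holder and transformer in black tray, tweezers in tool tray: each still on the tray's floor (height 6 mm, tilt 0.2 rad), centre inside the walls by 7 mm or more; screw pot upright within 20 mm of its start (x of lid_c in the frame of tub between -0.065 and 0.065 m and y of lid_c in the frame of tub between -0.045 and 0.045 m and z of lid_c in the frame of tub between 0.005 and 0.017 m and angle between each of lid_c, housing_c, fuse_c, transformer_c, tweezers_c's own z axis and vertical below 0.2 rad and linear speed of each of lid, housing, fuse, transformer, tweezers below 0.02 m/s and horizontal distance between housing_c and dish below 0.045 m and z of housing_c in the frame of dish between 0.008 and 0.02 m and x of fuse_c in the frame of esdtray between -0.07 and 0.07 m and y of fuse_c in the frame of esdtray between -0.05 and 0.05 m and z of fuse_c in the frame of esdtray between 0.006 and 0.018 m and x of transformer_c in the frame of esdtray between -0.07 and 0.07 m and y of transformer_c in the frame of esdtray between -0.05 and 0.05 m and z of transformer_c in the frame of esdtray between 0.017 and 0.029 m and x of tweezers_c in the frame of tooltray between -0.06 and 0.06 m and y of tweezers_c in the frame of tooltray between -0.032 and 0.032 m and z of tweezers_c in the frame of tooltray between 0.005 and 0.017 m and distance of pot_c from where it was at the start of the episode below 0.02 m and angle between pot_c's own z axis and vertical below 0.3 rad); the robot touches nothing.
It fails at once if a part is dropped: it falls free from more than 30 mm above where it comes to lie in its tray ((height (world z) of lid_c above 0.041 m and contact force between lid and anything else below 0.005 N) or (height (world z) of housing_c above 0.044 m and contact force between housing and anything else below 0.005 N) or (height (world z) of fuse_c above 0.042 m and contact force between fuse and anything else below 0.005 N) or (height (world z) of transformer_c above 0.053 m and contact force between transformer and anything else below 0.005 N) or (height (world z) of tweezers_c above 0.041 m and contact force between tweezers and anything else below 0.005 N)).
It fails at once if the red screw pot is pushed more than 20 mm from its place or tipped by more than 0.3 rad (not (distance of pot_c from where it was at the start of the episode below 0.02 m and angle between pot_c's own z axis and vertical below 0.3 rad)).
It also fails if it takes over 136 s, if anything falls off the work surface, if the arm or the gripper's body presses on something with over 40 N, if the wrist force passes 120 N, or if a joint passes its speed limit or range.

## Robot

A 6-joint arm with a two-finger parallel gripper is mounted at the origin on the work surface. World frame = base frame: x ahead of the robot, y to its left, z up, the work surface at z = 0. Lengths are in mm, angles in rad, forces in N, time in s.
With the tool pointing down it reaches from about 375 to 900 mm from the base axis. Payload 3.1 kg.
Tool frame: the origin (TCP) lies at the very end of the fingers, on their centre line; the grasp point (between the pads) lies behind it (ctrl.hold_point_z is the z of the grasp point in the tool frame, in mm); z points along the fingers, x is the direction in which the jaws open and shut, and the axes are right-handed (so a half turn about z gives the same grasp; the last joint's range is limited). The gripper opens to 87 mm and grips with 3 to 60 N. Pads are 19 mm wide; open, the fingers measure 117 mm over their backs; the gripper's body (75 mm by 190 mm) begins 51 mm behind the grasp point.
Start: joints at [-1.522, 0.527, 1.433, -0, 1.181, -0.178], TCP at [141.172, -608.824, 222.548] pointing down, gripper open.
Joint ranges: [-3.08, 3.08], [-0.75, 2.2], [0.22, 2.44], [-1.43, 4.57], [0, 2.65], [-2.85, 2.85]. Speed limits (rad/s): [2.79, 2.79, 3.14, 3.14, 3.14, 3.14].

## Interface

Orientations are given as a unit quaternion [x, y, z, w].
In Python, from rig import telemetry, grab_frame, camera_params, ctrl gives the robot as it stands.
- The arm moves only by the tool jog_arm, never from a script. Its argument "moves" is a list of rows, each an object of numbers: "grip": the opening, from 0 (shut) to 1 (fully open); "tx", "ty", "tz": the shift along the tool's x, y, z in cm; "yaw": the turn about the tool's z in degrees. In form: [{"grip": .., "tx": .., "ty": .., "tz": .., "yaw": ..}, ...]. A call has 1 to 12 rows; each row is the pose to reach, as a shift and turn from the pose commanded when the call began, along the tool's axes at that moment; what a row does not reach only later rows make up. A row lasts 1/8 s, in which the tool goes at most 62.5 mm and 10.7 degrees, less where a joint would pass 70% of its speed; a pose out of reach is approached as far as the arm can. A call with a gripper value outside its range is refused whole. The fingers move at their own pace and stop on an object; the grip force is fixed at half the most. Time passes only in rows, so rows that repeat a pose let the fingers close. It gives the time, the measured TCP pose, the force and the opening at its end, in the units of the state.
- telemetry.read_state(): the state, without advancing time (a new reading comes with each control period).
- grab_frame(name): name is "scene" or "top" or "wrist"; returns (picture, depth): 420x560x3 uint8, blue, green, red; 420x560 float32, mm along the optical axis (not along the pixel's ray), 0 where there is no reading.
- camera_params(name): a dict with "K" (3x3 intrinsics, pixels), "R" (3x3) and "t" (3): a world point X has camera coordinates R X + t. Camera axes: x right, y down, z forward; pixel columns grow to the right and rows downward; lengths in mm; the calibration is good to about 2 mm. A picture is of the moment at which its call begins: read the wrist's pose just before it. camera_params takes no time and is no camera call; for the wrist camera it gives the pose at the moment of the call.
- ctrl.job_done(): hands the job in, once; it reports no verdict.
The state is a dict: "t": time; "joints": joint angles; "dq": joint speeds; "joint_torque": joint torques, N m; "tool_pos": TCP position; "orientation": TCP orientation; "contact_force": force on the tool from outside, world axes, zero at the start; "moment": the same for the moment, N m; "grip_width": opening from 0.0 (shut) to 1.0 (fully open).
Only numpy, scipy, OpenCV 4.12 (cv2) and the standard library are available. Lean on these libraries where they do the work, as an engineer would, in place of code of your own. Each camera call takes 0.05 s, during which the arm holds its last target. There are 200 camera calls.

## Working session

There is one attempt and no reset: what is moved stays moved. The work goes in short steps, Python scripts to look and compute and a tool call to move; the robot and the scene stay as the last step left them, time stands still between calls to the robot, and variables do not carry over. Pictures are saved under pics/ and viewed, about 12 in all and at most 16, crops included, and the job is handed in when it is done.

Besides the shell and the picture viewer there is one more tool, called as name(argument=value, ...), one argument or row to a line, values as JSON. jog_arm: Moves the arm, as the interface text tells. Its arguments: {"type":"object","properties":{"moves":{"type":"array"}},"required":["moves"]}

```bash
ls; mkdir -p pics; python3 - <<'E'
from rig import telemetry, grab_frame, camera_params, ctrl
import cv2,numpy as np
print(telemetry.read_state(),ctrl.hold_point_z)
for n in("top","scene"):
    p,d=grab_frame(n); cv2.imwrite(f"pics/{n}0.png",p); np.savez(f"{n}0.npz",p=p,d=d,**camera_params(n)); c=camera_params(n); print(n,c)
E
```

```text
pics
{'t': 0.0, 'joints': array([-1.52148368e+00,  5.28448759e-01,  1.43391332e+00, -1.34711423e-06,
        1.18138755e+00, -1.78523623e-01]), 'dq': array([-4.59030454e-04,  5.97732856e-04, -1.11642553e-04,  6.75666936e-04,
       -1.08906052e-03, -2.62050090e-05]), 'joint_torque': array([ 9.61874071e-05, -4.40043390e+01, -1.76592082e+01,  6.32988126e-02,
        5.81509375e-02, -1.69614987e-04]), 'tool_pos': array([ 141.14595883, -608.09772213,  221.5788273 ]), 'orientation': array([ 7.82901436e-01, -6.22144821e-01, -7.12246713e-04, -8.09835953e-04]), 'contact_force': array([-0.53224845, -0.63586873,  0.73231522]), 'moment': array([0.01860882, 0.04822176, 0.00483705]), 'grip_width': 0.9968270942248193} -18.700000000000003
top {'K': array([[422.48441185,   0.        , 280.6779723 ],
       [  0.        , 422.48441185, 203.69354236],
       [  0.        ,   0.        ,   1.        ]]), 'R': array([[ 0.01738986, -0.99983126, -0.00591907],
       [-0.99511482, -0.01673183, -0.09729619],
       [ 0.09718074,  0.00758212, -0.99523787]]), 't': array([  -8.29039159,  488.24191776, 1052.9379363 ])}
scene {'K': array([[470.5483646 ,   0.        , 276.83192329],
       [  0.        , 470.5483646 , 208.63416195],
       [  0.        ,   0.        ,   1.        ]]), 'R': array([[-0.35160261,  0.93605471,  0.01331134],
       [ 0.81375532,  0.3126319 , -0.48996282],
       [-0.46279356, -0.16144003, -0.87164169]]), 't': array([ 178.38604922, -368.3543229 , 1265.38586357])}
```

View pics/top0.png

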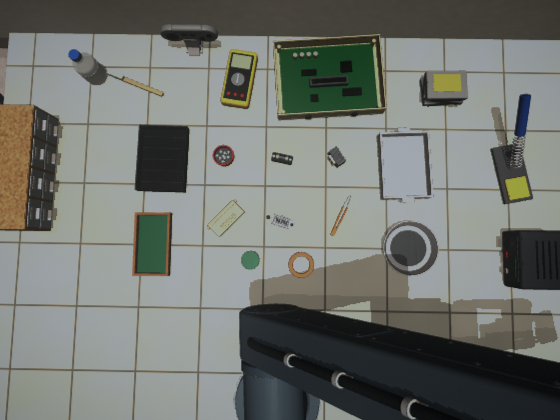

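View pics/scene0.png

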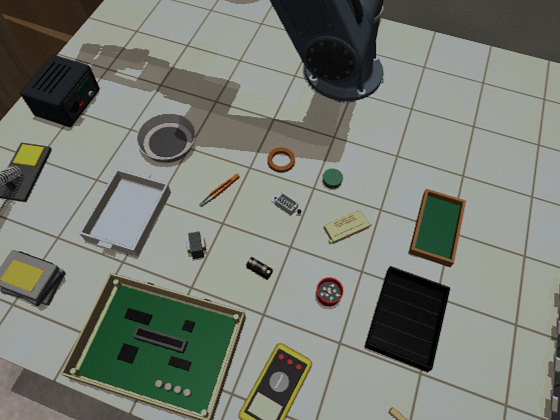

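```bash
cat > h.py <<'E'
import cv2,numpy as np
def cloud(p,d,K,R,t):
    v,u=np.indices(d.shape); X=np.stack([(u-K[0,2])/K[0,0]*d,(v-K[1,2])/K[1,1]*d,d],-1)
    return (X-t)@R
def ray(u,v,z,K,R,t):
    o=-R.T@t; r=R.T@np.array([(u-K[0,2])/K[0,0],(v-K[1,2])/K[1,1],1]); return o+r*(z-o[2])/r[2]
def load(f):
    z=np.load(f); return z['p'],z['d'],z['K'],z['R'],z['t']
E
python3 - <<'E'
from h import *
p,d,K,R,t=load("top0.npz"); W=cloud(p,d,K,R,t)
print("table z",[np.round(W[v,u],1) for u,v in((250,190),(310,190),(200,240),(365,230))])
m=((W[...,2]>4)&(d>0)).astype(np.uint8); m[:125]=0; m[290:]=0;m[:,:120]=0;m[:,450:]=0
n,l,s,c=cv2.connectedComponentsWithStats(m)
for i in range(1,n):
    if s[i,4]<25: continue
    P=W[l==i]; r=cv2.minAreaRect(P[:,:2].astype(np.float32)); b=r
    print(np.round(c[i]),s[i,4],"xy",np.round(r[0],1),"size",np.round(r[1],1),"ang of first side",round(r[2],1),"zmax",P[:,2].max().round(1))
cv2.imwrite("pics/crop.png",cv2.resize(p[130:280,125:445],None,fx=2.5,fy=2.5,interpolation=cv2.INTER_CUBIC))
E
```

```text
table z [array([525.4,  81.2,  -1.2]), array([528.2, -75.9,  -2.2]), array([392.8, 207.1,   0.4]), array([ 426.1, -219.7,   -3.5])]
[161. 158.] 1175 xy [603.3 316.3] size [137.2 171.3] ang of first side 88.8 zmax 33.3
[405. 164.] 1285 xy [ 593.6 -316.3] size [189.6 128.9] ang of first side 3.4 zmax 42.2
[174. 157.] 91 xy [608.8 278.9] size [38.5 56. ] ang of first side 52.0 zmax 10.7
[223. 155.] 351 xy [611.2 151.1] size [50.7 51.7] ang of first side 88.3 zmax 35.0
[336. 156.] 254 xy [ 612.6 -140.1] size [44.2 37.2] ang of first side 32.9 zmax 43.4
[150. 160.] 82 xy [602.3 342.8] size [57.9 35.8] ang of first side 12.2 zmax 9.2
[281. 158.] 188 xy [6.095e+02 4.000e-01] size [54.  22.3] ang of first side 78.5 zmax 28.3
[159. 160.] 27 xy [600.1 324.2] size [31.  14.1] ang of first side 64.3 zmax 8.1
[406. 170.] 88 xy [ 585.  -322.4] size [37.9 56.2] ang of first side 29.9 zmax 9.1
[165. 179.] 40 xy [552.  301.2] size [33.9 19.9] ang of first side 41.9 zmax 7.7
[340. 216.] 102 xy [ 463.5 -154.3] size [ 13.6 112.5] ang of first side 63.0 zmax 13.9
[225. 218.] 622 xy [451.3 141.8] size [ 47.3 103.7] ang of first side 48.5 zmax 18.6
[151. 244.] 2094 xy [380.3 327.8] size [163.3  92.1] ang of first side 0.4 zmax 27.9
[280. 221.] 133 xy [446.1   1.1] size [48.5 26.3] ang of first side 74.5 zmax 23.3
[414. 248.] 1048 xy [ 383.3 -328.1] size [137.4 137.6] ang of first side 47.2 zmax 32.7
[403. 248.] 161 xy [ 375.3 -317.2] size [46.5 80.2] ang of first side 72.6 zmax 10.6
[250. 260.] 268 xy [345.6  77.1] size [43.  44.4] ang of first side 1.0 zmax 23.7
[301. 264.] 302 xy [335.2 -53. ] size [63.  63.7] ang of first side 1.1 zmax 15.2
```

View pics/crop.png

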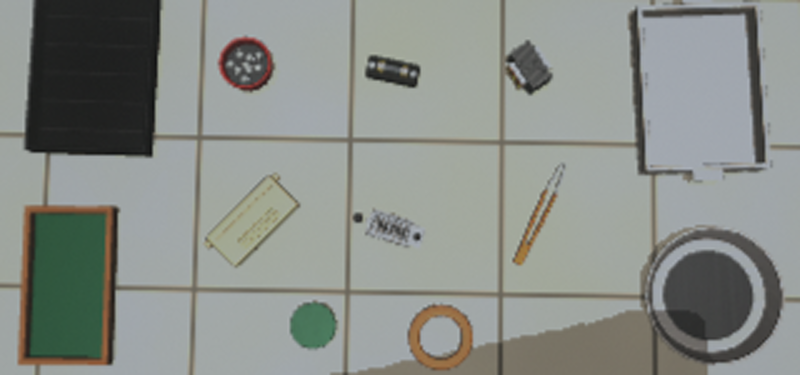

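```bash
cat > go.py <<'E'
import sys,numpy as np
from scipy.spatial.transform import Rotation as Ro
from rig import telemetry
s=telemetry.read_state(); p=s['tool_pos']; R=Ro.from_quat(s['orientation']).as_matrix()
phi=np.degrees(np.arctan2(R[1,0],R[0,0]))
print("t",round(s['t'],2),"p",p.round(1),"phi",round(phi,1),"tilt",round(np.degrees(np.arccos(-R[2,2])),2),"F",s['contact_force'].round(1),"grip",round(s['grip_width'],3),"q",np.degrees(s['joints']).round())
for a in sys.argv[1:]:   # x,y,z,phi
    g=np.array([float(v) for v in a.split(',')]); d=R.T@(g[:3]-p)/10
    print(a,"-> tx %.2f ty %.2f tz %.2f yaw %.1f"%(*d,-((g[3]-phi+180)%360-180)))
E
python3 go.py 451.3,141.8,120,-131.5 451.3,141.8,4,-131.5
```

```text
t 0.1 p [ 141.1 -608.2  221.7] phi -76.9 tilt 0.11 F [-0.1  1.3 -0.4] grip 1.005 q [-87.  30.  82.  -0.  68. -10.]
451.3,141.8,120,-131.5 -> tx -66.03 ty -47.15 tz 10.31 yaw 54.6
451.3,141.8,4,-131.5 -> tx -66.01 ty -47.15 tz 21.91 yaw 54.6
```

```bash
python3 go.py 463.5,-154.3,150,-117 463.5,-154.3,4,-117
```

```text
t 0.1 p [ 141.1 -608.2  221.7] phi -76.9 tilt 0.11 F [-0.1  1.3 -0.4] grip 1.005 q [-87.  30.  82.  -0.  68. -10.]
463.5,-154.3,150,-117 -> tx -36.92 ty -41.65 tz 7.25 yaw 40.1
463.5,-154.3,4,-117 -> tx -36.89 ty -41.65 tz 21.85 yaw 40.1
```

jog_arm(
  moves=[
    {"grip": 0.5, "tx": -36.9, "ty": -41.65, "tz": 7.25, "yaw": 40},
    {"grip": 0.5, "tx": -36.9, "ty": -41.65, "tz": 7.25, "yaw": 40},
    {"grip": 0.5, "tx": -36.9, "ty": -41.65, "tz": 7.25, "yaw": 40},
    {"grip": 0.5, "tx": -36.9, "ty": -41.65, "tz": 7.25, "yaw": 40},
    {"grip": 0.5, "tx": -36.9, "ty": -41.65, "tz": 7.25, "yaw": 40},
    {"grip": 0.5, "tx": -36.9, "ty": -41.65, "tz": 7.25, "yaw": 40},
    {"grip": 0.5, "tx": -36.9, "ty": -41.65, "tz": 7.25, "yaw": 40},
    {"grip": 0.5, "tx": -36.9, "ty": -41.65, "tz": 7.25, "yaw": 40},
    {"grip": 0.5, "tx": -36.9, "ty": -41.65, "tz": 7.25, "yaw": 40},
    {"grip": 0.5, "tx": -36.9, "ty": -41.65, "tz": 7.25, "yaw": 40},
    {"grip": 0.5, "tx": -36.9, "ty": -41.65, "tz": 7.25, "yaw": 40},
    {"grip": 0.5, "tx": -36.9, "ty": -41.65, "tz": 7.25, "yaw": 40},
  ],
)

```text
t: 1.6
tool_pos: [463.1, -156.6, 150.1]
orientation: [-0.522, 0.853, -0.0, -0.0]
contact_force: [1.1, 0.4, 0.1]
grip_width: 0.5
```

```bash
cat > look.py <<'E'
import sys; from h import *; from rig import grab_frame,camera_params
c=camera_params("wrist"); p,d=grab_frame("wrist"); n=sys.argv[1]; cv2.imwrite(f"pics/{n}.png",p); np.savez(n+".npz",p=p,d=d,**c)
W=cloud(p,d,c['K'],c['R'],c['t']); m=((W[...,2]>float(sys.argv[2]))&(W[...,2]<60)&(d>0)).astype(np.uint8)
k,l,s,ce=cv2.connectedComponentsWithStats(m)
for i in range(1,k):
    if s[i,4]<150: continue
    P=W[l==i]; r=cv2.minAreaRect(P[:,:2].astype(np.float32))
    print("px",ce[i].round(),s[i,4],"xy",np.round(r[0],1),"size",np.round(r[1],1),"ang1",round(r[2],1),"z95",np.percentile(P[:,2],95).round(1))
E
python3 look.py w1 4; python3 go.py 463.5,-154.3,4,-117
```

```text
px [412.  37.] 9218 xy [ 524.9 -305.5] size [150.3  74.3] ang1 62.9 z95 38.9
px [172.  38.] 3436 xy [ 613.7 -142.7] size [45.1 38.7] ang1 32.7 z95 39.3
px [ 37. 130.] 2013 xy [610.5  -2.2] size [54.9 22.2] ang1 78.5 z95 25.6
px [500. 189.] 14490 xy [ 388.9 -330.3] size [133.  128.5] ang1 47.5 z95 27.7
px [280. 201.] 885 xy [ 464.7 -157.1] size [ 13.3 114.5] ang1 64.9 z95 11.1
px [ 28. 334.] 946 xy [453.2 125.2] size [21.7 57.7] ang1 63.3 z95 15.5
px [249. 332.] 755 xy [354.9 -67.3] size [60.9 22. ] ang1 58.3 z95 13.1
t 1.65 p [ 463.  -156.7  150.2] phi -117.1 tilt 0.01 F [ 0.1  0.6 -0.6] grip 0.505 q [-32.  26. 106.  -0.  48.  85.]
463.5,-154.3,4,-117 -> tx -0.24 ty 0.07 tz 14.62 yaw -0.1
```

View pics/w1.png

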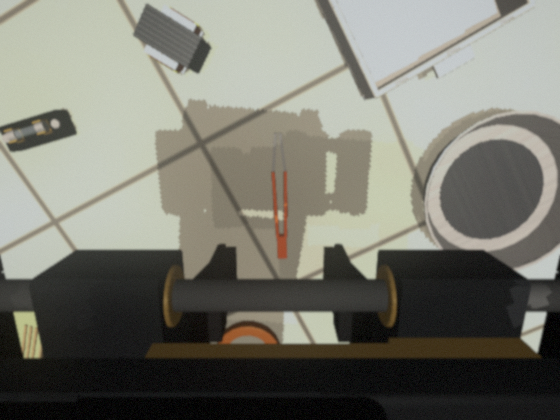

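```bash
python3 go.py 464.5,-156.6,3.5,-115.5
```

```text
t 1.65 p [ 463.  -156.7  150.2] phi -117.1 tilt 0.01 F [ 0.1  0.6 -0.6] grip 0.505 q [-32.  26. 106.  -0.  48.  85.]
464.5,-156.6,3.5,-115.5 -> tx -0.08 ty -0.13 tz 14.67 yaw -1.6
```

jog_arm(
  moves=[
    {"grip": 0.5, "tx": -0.1, "ty": -0.1, "tz": 5, "yaw": -1.6},
    {"grip": 0.5, "tx": -0.1, "ty": -0.1, "tz": 10, "yaw": -1.6},
    {"grip": 0.5, "tx": -0.1, "ty": -0.1, "tz": 13, "yaw": -1.6},
    {"grip": 0.5, "tx": -0.1, "ty": -0.1, "tz": 14.2, "yaw": -1.6},
    {"grip": 0.5, "tx": -0.1, "ty": -0.1, "tz": 14.7, "yaw": -1.6},
    {"grip": 0.5, "tx": -0.1, "ty": -0.1, "tz": 14.7, "yaw": -1.6},
    {"grip": 0, "tx": -0.1, "ty": -0.1, "tz": 14.7, "yaw": -1.6},
    {"grip": 0, "tx": -0.1, "ty": -0.1, "tz": 14.7, "yaw": -1.6},
    {"grip": 0, "tx": -0.1, "ty": -0.1, "tz": 14.7, "yaw": -1.6},
    {"grip": 0, "tx": -0.1, "ty": -0.1, "tz": 14.7, "yaw": -1.6},
    {"grip": 0, "tx": -0.1, "ty": -0.1, "tz": 14.7, "yaw": -1.6},
    {"grip": 0, "tx": -0.1, "ty": -0.1, "tz": 14.7, "yaw": -1.6},
  ],
)

```text
t: 3.15
tool_pos: [465.1, -154.9, 3.3]
orientation: [-0.535, 0.845, -0.0, 0.0]
contact_force: [-0.1, 0.6, 3.8]
grip_width: 0.136
```

```bash
python3 go.py 380.5,326,100,-90 420,0,100,-100 464,-157,100,-115.5
```

```text
t 3.15 p [ 465.1 -154.9    3.3] phi -115.3 tilt 0.02 F [-0.1  0.6  3.8] grip 0.136 q [-32.  42. 110.   0.  28.  84.]
380.5,326,100,-90 -> tx -39.84 ty 28.22 tz -9.68 yaw -25.3
420,0,100,-100 -> tx -12.07 ty 10.70 tz -9.68 yaw -15.3
464,-157,100,-115.5 -> tx 0.23 ty 0.00 tz -9.67 yaw 0.2
```

jog_arm(
  moves=[
    {"grip": 0, "tx": 0, "ty": 0, "tz": -3, "yaw": 0},
    {"grip": 0, "tx": 0, "ty": 0, "tz": -8, "yaw": 0},
    {"grip": 0, "tx": -4, "ty": 2.8, "tz": -9.7, "yaw": -3},
    {"grip": 0, "tx": -8, "ty": 5.6, "tz": -9.7, "yaw": -6},
    {"grip": 0, "tx": -12, "ty": 8.5, "tz": -9.7, "yaw": -9},
    {"grip": 0, "tx": -16.5, "ty": 11.7, "tz": -9.7, "yaw": -12},
    {"grip": 0, "tx": -21, "ty": 14.9, "tz": -9.7, "yaw": -15},
    {"grip": 0, "tx": -25.5, "ty": 18.1, "tz": -9.7, "yaw": -18},
    {"grip": 0, "tx": -30, "ty": 21.3, "tz": -9.7, "yaw": -21},
    {"grip": 0, "tx": -34.5, "ty": 24.5, "tz": -9.7, "yaw": -25.3},
    {"grip": 0, "tx": -38, "ty": 26.9, "tz": -9.7, "yaw": -25.3},
    {"grip": 0, "tx": -39.8, "ty": 28.2, "tz": -9.7, "yaw": -25.3},
  ],
)

```text
t: 4.65
tool_pos: [379.6, 327.7, 99.8]
orientation: [0.708, -0.706, -0.0, -0.0]
contact_force: [1.0, 0.1, -0.8]
grip_width: 0.143
```

```bash
python3 look.py w2 13; python3 go.py 380.3,327,9.5,-90 
```

```text
px [316.   4.] 1628 xy [518.7 311.1] size [125.2   2. ] ang1 89.3 z95 28.3
px [528. 133.] 4430 xy [442.3 149.7] size [43.1 67. ] ang1 46.4 z95 15.5
px [281. 155.] 4292 xy [408.7 326.9] size [107.4  90.3] ang1 0.5 z95 23.3
t 4.7 p [379.7 329.3  99.9] phi -89.9 tilt 0.12 F [0.7 1.5 0.5] grip 0.138 q [ 28.  32. 106.   0.  42. 118.]
380.3,327,9.5,-90 -> tx 0.25 ty -0.05 tz 9.04 yaw 0.1
```

View pics/w2.png

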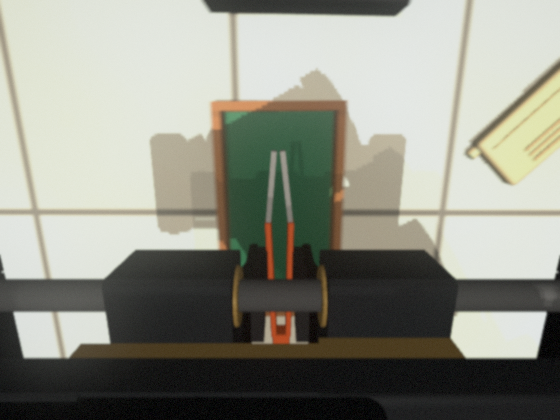

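jog_arm(
  moves=[
    {"grip": 0, "tx": 0.2, "ty": 0.1, "tz": 5, "yaw": 0},
    {"grip": 0, "tx": 0.2, "ty": 0.1, "tz": 7.5, "yaw": 0},
    {"grip": 0, "tx": 0.2, "ty": 0.1, "tz": 8.7, "yaw": 0},
    {"grip": 0, "tx": 0.2, "ty": 0.1, "tz": 9, "yaw": 0},
    {"grip": 0, "tx": 0.2, "ty": 0.1, "tz": 9, "yaw": 0},
    {"grip": 0, "tx": 0.2, "ty": 0.1, "tz": 9, "yaw": 0},
    {"grip": 0.35, "tx": 0.2, "ty": 0.1, "tz": 9, "yaw": 0},
    {"grip": 0.35, "tx": 0.2, "ty": 0.1, "tz": 9, "yaw": 0},
    {"grip": 0.35, "tx": 0.2, "ty": 0.1, "tz": 9, "yaw": 0},
    {"grip": 0.35, "tx": 0.2, "ty": 0.1, "tz": 6, "yaw": 0},
    {"grip": 0.35, "tx": 0.2, "ty": 0.1, "tz": 0, "yaw": 0},
    {"grip": 0.35, "tx": 0.2, "ty": 0.1, "tz": -2, "yaw": 0},
  ],
)

```text
t: 6.2
tool_pos: [380.9, 324.4, 123.0]
orientation: [-0.707, 0.707, -0.001, 0.002]
contact_force: [-0.1, -1.1, -1.0]
grip_width: 0.35
```

```bash
python3 look.py w3 13; python3 go.py 452,140,100,-131.5 452,140,3.5,-131.5
```

```text
px [301.  13.] 2566 xy [524.8 311.2] size [126.1  13.9] ang1 89.2 z95 29.4
px [517. 122.] 5652 xy [451.  141.5] size [43.6 90.9] ang1 46.1 z95 15.6
px [275. 159.] 3737 xy [401.4 326.9] size [122.   90.4] ang1 0.5 z95 23.3
px [281. 214.] 1063 xy [380.2 323.8] size [114.3  13.4] ang1 0.3 z95 17.0
px [556. 252.] 162 xy [344.3  96.9] size [26.1  5. ] ang1 4.4 z95 19.4
t 6.25 p [381.5 324.8 124.2] phi -90.0 tilt 0.44 F [-0.2 -0.3  1.4] grip 0.353 q [ 28.  29. 105.   0.  45. 118.]
452,140,100,-131.5 -> tx 18.48 ty -7.05 tz 2.40 yaw 41.5
452,140,3.5,-131.5 -> tx 18.52 ty -6.98 tz 12.05 yaw 41.5
```

View pics/w3.png

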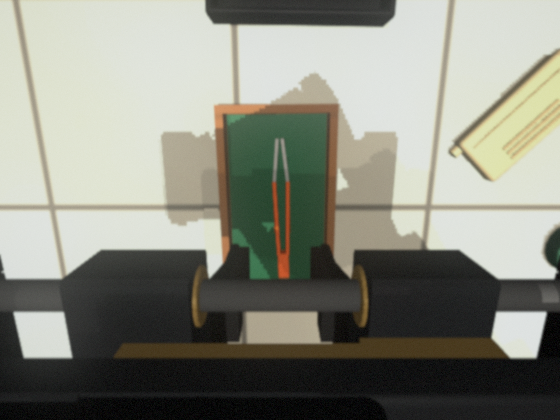

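jog_arm(
  moves=[
    {"grip": 0.85, "tx": 6, "ty": -2.3, "tz": 2, "yaw": 10},
    {"grip": 0.85, "tx": 12, "ty": -4.6, "tz": 2, "yaw": 20},
    {"grip": 0.85, "tx": 17, "ty": -6.5, "tz": 2, "yaw": 30},
    {"grip": 0.85, "tx": 18.4, "ty": -7, "tz": 2.4, "yaw": 40},
    {"grip": 0.85, "tx": 18.4, "ty": -7, "tz": 2.4, "yaw": 42},
    {"grip": 0.85, "tx": 18.4, "ty": -7, "tz": 2.4, "yaw": 42},
    {"grip": 0.85, "tx": 18.4, "ty": -7, "tz": 6, "yaw": 42},
  ],
)

```text
t: 7.12
tool_pos: [451.2, 140.9, 61.4]
orientation: [-0.408, 0.913, -0.001, 0.003]
contact_force: [0.5, 0.3, 0.1]
grip_width: 0.845
```

```bash
python3 look.py w4 6; python3 go.py 451,141,3,-132.5
```

```text
px [63. 40.] 9062 xy [608.9 152.5] size [54.2 44. ] ang1 47.3 z95 32.3
px [476.  80.] 4134 xy [446.4  -0.7] size [50.7 26.4] ang1 73.6 z95 21.1
px [415. 109.] 276 xy [456.2  31.8] size [9.9 9.5] ang1 47.4 z95 15.3
px [281. 217.] 8305 xy [458.2 133.5] size [44.1 84.5] ang1 46.3 z95 15.4
px [ 31. 219.] 2452 xy [564.1 248.9] size [ 5.8 66.5] ang1 88.3 z95 28.6
t 7.17 p [447.4 140.5  56.9] phi -131.8 tilt 0.23 F [-1.6  0.  -2.6] grip 0.844 q [  4.  35. 112.   0.  33. 136.]
451,141,3,-132.5 -> tx -0.29 ty -0.26 tz 5.39 yaw 0.7
```

jog_arm(
  moves=[
    {"grip": 0.85, "tx": 0, "ty": 0, "tz": 0, "yaw": 1.5},
    {"grip": 0.85, "tx": 0, "ty": 0, "tz": 3, "yaw": 1.5},
    {"grip": 0.85, "tx": 0, "ty": 0, "tz": 5, "yaw": 1.5},
    {"grip": 0.85, "tx": 0, "ty": 0, "tz": 5.6, "yaw": 1.5},
    {"grip": 0.85, "tx": 0, "ty": 0, "tz": 5.6, "yaw": 1.5},
    {"grip": 0, "tx": 0, "ty": 0, "tz": 5.6, "yaw": 1.5},
    {"grip": 0, "tx": 0, "ty": 0, "tz": 5.6, "yaw": 1.5},
    {"grip": 0, "tx": 0, "ty": 0, "tz": 5.6, "yaw": 1.5},
    {"grip": 0, "tx": 0, "ty": 0, "tz": 5.6, "yaw": 1.5},
    {"grip": 0, "tx": 0, "ty": 0, "tz": 5.6, "yaw": 1.5},
  ],
)

```text
t: 8.43
tool_pos: [449.5, 139.5, 4.3]
orientation: [-0.394, 0.919, -0.0, 0.0]
contact_force: [-0.8, 1.1, 3.0]
grip_width: 0.501
```

```bash
python3 go.py 594,-317,90,-87 593.6,-316.3,8,-87
```

```text
t 8.43 p [449.5 139.5   4.3] phi -133.6 tilt 0.02 F [-0.8  1.1  3. ] grip 0.501 q [  4.  42. 113.  -0.  25. 137.]
594,-317,90,-87 -> tx 23.12 ty -41.93 tz -8.57 yaw -46.6
593.6,-316.3,8,-87 -> tx 23.10 ty -41.85 tz -0.37 yaw -46.6
```

jog_arm(
  moves=[
    {"grip": 0, "tx": 0, "ty": 0, "tz": -3, "yaw": 0},
    {"grip": 0, "tx": 0, "ty": 0, "tz": -8, "yaw": 0},
    {"grip": 0, "tx": 2.3, "ty": -4.2, "tz": -8.6, "yaw": -5},
    {"grip": 0, "tx": 4.9, "ty": -8.8, "tz": -8.6, "yaw": -10},
    {"grip": 0, "tx": 7.5, "ty": -13.5, "tz": -8.6, "yaw": -16},
    {"grip": 0, "tx": 10.2, "ty": -18.4, "tz": -8.6, "yaw": -22},
    {"grip": 0, "tx": 12.8, "ty": -23.3, "tz": -8.6, "yaw": -28},
    {"grip": 0, "tx": 15.5, "ty": -28.2, "tz": -8.6, "yaw": -34},
    {"grip": 0, "tx": 18.2, "ty": -33, "tz": -8.6, "yaw": -40},
    {"grip": 0, "tx": 20.7, "ty": -37.6, "tz": -8.6, "yaw": -46.6},
    {"grip": 0, "tx": 22.5, "ty": -40.8, "tz": -8.6, "yaw": -46.6},
    {"grip": 0, "tx": 23.1, "ty": -41.9, "tz": -8.6, "yaw": -46.6},
  ],
)

```text
t: 9.93
tool_pos: [593.9, -318.8, 89.5]
orientation: [0.725, -0.689, 0.0, -0.0]
contact_force: [-0.7, 0.2, 0.5]
grip_width: 0.501
```

```bash
python3 look.py w5 13; python3 go.py 593.6,-316.3,8.5,-87
```

```text
px [277. 153.] 8620 xy [ 623.  -316.2] size [134.8 126.3] ang1 2.9 z95 39.3
px [ 24. 185.] 3523 xy [ 614.2 -152.7] size [49.7 25.6] ang1 1.7 z95 38.9
px [230. 332.] 302 xy [ 511.3 -282.9] size [ 3.3 18.6] ang1 4.5 z95 38.9
px [330. 332.] 298 xy [ 514.9 -362.6] size [ 3.2 18.2] ang1 2.7 z95 38.8
t 9.97 p [ 594.1 -319.    89.5] phi -87.1 tilt 0.05 F [ 0.4 -1.5  0. ] grip 0.503 q [-38.  43.  80.  -0.  57.  49.]
593.6,-316.3,8.5,-87 -> tx -0.28 ty 0.04 tz 8.10 yaw -0.1
```

View pics/w5.png

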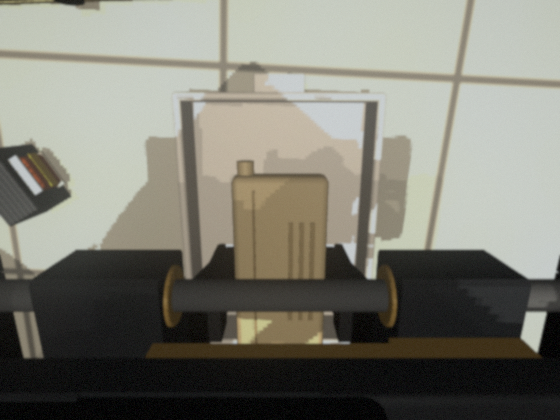

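jog_arm(
  moves=[
    {"grip": 0, "tx": -0.3, "ty": 0, "tz": 4, "yaw": 0},
    {"grip": 0, "tx": -0.3, "ty": 0, "tz": 6.5, "yaw": 0},
    {"grip": 0, "tx": -0.3, "ty": 0, "tz": 7.8, "yaw": 0},
    {"grip": 0, "tx": -0.3, "ty": 0, "tz": 8.1, "yaw": 0},
    {"grip": 0, "tx": -0.3, "ty": 0, "tz": 8.1, "yaw": 0},
    {"grip": 0, "tx": -0.3, "ty": 0, "tz": 8.1, "yaw": 0},
    {"grip": 0.65, "tx": -0.3, "ty": 0, "tz": 8.1, "yaw": 0},
    {"grip": 0.65, "tx": -0.3, "ty": 0, "tz": 8.1, "yaw": 0},
    {"grip": 0.65, "tx": -0.3, "ty": 0, "tz": 8.1, "yaw": 0},
    {"grip": 0.65, "tx": -0.3, "ty": 0, "tz": 5, "yaw": 0},
    {"grip": 0.65, "tx": -0.3, "ty": 0, "tz": 0, "yaw": 0},
    {"grip": 0.65, "tx": -0.3, "ty": 0, "tz": -2, "yaw": 0},
  ],
)

```text
t: 11.48
tool_pos: [595.2, -314.8, 113.2]
orientation: [0.726, -0.688, 0.003, -0.0]
contact_force: [0.6, -0.5, 0.4]
grip_width: 0.647
```

```bash
python3 look.py w6 14; python3 go.py 613.5,-142,100,-147.3 613.5,-142,15,-147.3
```

```text
px [96.  5.] 2161 xy [ 728.8 -194.6] size [  7.7 146.7] ang1 5.0 z95 32.7
px [286. 148.] 6267 xy [ 627.8 -316. ] size [125.4 126.3] ang1 2.6 z95 39.3
px [ 42. 178.] 3934 xy [ 614.4 -143. ] size [45.  39.3] ang1 33.4 z95 39.1
px [278. 210.] 6460 xy [ 595.6 -313.9] size [91.1 44.1] ang1 3.0 z95 19.4
px [280. 321.] 2651 xy [ 506.6 -319.7] size [ 16.8 110.3] ang1 2.5 z95 38.9
t 11.53 p [ 595.8 -315.1  114.9] phi -86.9 tilt 0.44 F [0.  1.  1.2] grip 0.651 q [-37.  41.  80.   0.  59.  50.]
613.5,-142,100,-147.3 -> tx -17.20 ty -2.68 tz 1.42 yaw 60.4
613.5,-142,15,-147.3 -> tx -17.24 ty -2.63 tz 9.92 yaw 60.4
```

jog_arm(
  moves=[
    {"grip": 0.9, "tx": -5, "ty": -0.8, "tz": 1, "yaw": 10},
    {"grip": 0.9, "tx": -10, "ty": -1.6, "tz": 1, "yaw": 20},
    {"grip": 0.9, "tx": -14, "ty": -2.2, "tz": 1, "yaw": 30},
    {"grip": 0.9, "tx": -17.1, "ty": -2.7, "tz": 1, "yaw": 40},
    {"grip": 0.9, "tx": -17.1, "ty": -2.7, "tz": 1.4, "yaw": 50},
    {"grip": 0.9, "tx": -17.1, "ty": -2.7, "tz": 1.4, "yaw": 59.7},
    {"grip": 0.9, "tx": -17.1, "ty": -2.7, "tz": 1.4, "yaw": 59.7},
    {"grip": 0.9, "tx": -17.1, "ty": -2.7, "tz": 1.4, "yaw": 59.7},
  ],
)

```text
t: 12.52
tool_pos: [611.1, -141.4, 95.3]
orientation: [-0.288, 0.958, 0.0, -0.001]
contact_force: [0.8, -0.5, 0.1]
grip_width: 0.899
```

```bash
python3 look.py w7 6; python3 go.py 614,-142.8,8,-146.6
```

```text
px [ 75. 109.] 36000 xy [ 758.2 -115.9] size [102.4 214. ] ang1 13.7 z95 43.3
px [444.  97.] 7821 xy [ 593.2 -291.1] size [170.5  74.2] ang1 3.0 z95 39.1
px [463.  30.] 7817 xy [ 595.5 -309.3] size [100.2  50.9] ang1 14.4 z95 19.5
px [278. 219.] 3480 xy [ 614.2 -143.2] size [44.5 38.1] ang1 33.3 z95 39.2
px [195. 343.] 1120 xy [610.2  -5.2] size [49.2 22.1] ang1 78.2 z95 25.0
t 12.57 p [ 611.2 -141.5   95.5] phi -146.6 tilt 0.06 F [-1.  -0.1  0.3] grip 0.904 q [-23.  39.  88.  -0.  53. 123.]
614,-142.8,8,-146.6 -> tx -0.16 ty -0.27 tz 8.75 yaw 0.0
```

View pics/w7.png

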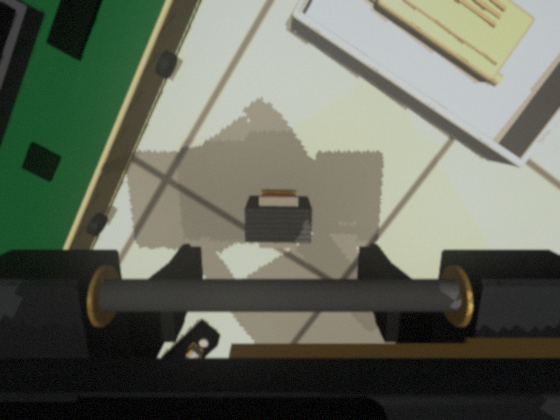

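jog_arm(
  moves=[
    {"grip": 0.9, "tx": -0.15, "ty": -0.25, "tz": 4, "yaw": 0},
    {"grip": 0.9, "tx": -0.15, "ty": -0.25, "tz": 7, "yaw": 0},
    {"grip": 0.9, "tx": -0.15, "ty": -0.25, "tz": 8.7, "yaw": 0},
    {"grip": 0.9, "tx": -0.15, "ty": -0.25, "tz": 8.7, "yaw": 0},
    {"grip": 0, "tx": -0.15, "ty": -0.25, "tz": 8.7, "yaw": 0},
    {"grip": 0, "tx": -0.15, "ty": -0.25, "tz": 8.7, "yaw": 0},
    {"grip": 0, "tx": -0.15, "ty": -0.25, "tz": 8.7, "yaw": 0},
    {"grip": 0, "tx": -0.15, "ty": -0.25, "tz": 8.7, "yaw": 0},
    {"grip": 0, "tx": -0.15, "ty": -0.25, "tz": 8.7, "yaw": 0},
    {"grip": 0, "tx": -0.15, "ty": -0.25, "tz": 8.7, "yaw": 0},
  ],
)

```text
t: 13.82
tool_pos: [614.3, -142.8, 9.5]
orientation: [-0.287, 0.958, -0.0, 0.0]
contact_force: [-1.4, 0.1, 4.1]
grip_width: 0.5
```

```bash
python3 go.py 564,313,100,-91 ; python3 look.py w8 45
```

```text
t 13.82 p [ 614.3 -142.8    9.5] phi -146.6 tilt 0.02 F [-1.4  0.1  4.1] grip 0.5 q [-23.  47.  89.  -0.  44. 123.]
564,313,100,-91 -> tx -20.87 ty 40.83 tz -9.06 yaw -55.6
px [36. 75.] 321 xy [ 730.5 -168.6] size [ 3.2 29.2] ang1 4.6 z95 46.3
px [216. 325.] 540 xy [ 633.4 -126.9] size [ 5.3 13.7] ang1 33.6 z95 59.6
px [343. 325.] 540 xy [ 592.7 -153.5] size [ 5.3 14.2] ang1 33.4 z95 59.7
```

jog_arm(
  moves=[
    {"grip": 0, "tx": 0, "ty": 0, "tz": -3, "yaw": 0},
    {"grip": 0, "tx": 0, "ty": 0, "tz": -8, "yaw": 0},
    {"grip": 0, "tx": -2, "ty": 3.9, "tz": -9, "yaw": -6},
    {"grip": 0, "tx": -4.3, "ty": 8.4, "tz": -9, "yaw": -12},
    {"grip": 0, "tx": -6.7, "ty": 13.1, "tz": -9, "yaw": -19},
    {"grip": 0, "tx": -9.2, "ty": 18, "tz": -9, "yaw": -26},
    {"grip": 0, "tx": -11.7, "ty": 22.9, "tz": -9, "yaw": -33},
    {"grip": 0, "tx": -14.2, "ty": 27.8, "tz": -9, "yaw": -40},
    {"grip": 0, "tx": -16.7, "ty": 32.7, "tz": -9, "yaw": -47},
    {"grip": 0, "tx": -19, "ty": 37.2, "tz": -9, "yaw": -54},
    {"grip": 0, "tx": -20.5, "ty": 40.1, "tz": -9, "yaw": -55.6},
    {"grip": 0, "tx": -20.9, "ty": 40.8, "tz": -9, "yaw": -55.6},
  ],
)

```text
t: 15.38
tool_pos: [563.1, 315.2, 98.0]
orientation: [-0.702, 0.712, 0.0, -0.001]
contact_force: [0.1, 0.3, -3.1]
grip_width: 0.502
```

```bash
python3 look.py w9 13; python3 go.py 564,313,14,-91
```

```text
px [290. 111.] 8048 xy [604.9 309.9] size [126.3 168.2] ang1 88.9 z95 29.3
px [523. 147.] 5539 xy [612.3 151.6] size [51.1 52.6] ang1 88.9 z95 32.3
px [273. 339.] 719 xy [462.5 327.4] size [ 2.7 89.6] ang1 0.6 z95 21.9
t 15.43 p [563.4 314.9  98.1] phi -90.9 tilt 0.07 F [-0.4  1.1 -2.8] grip 0.501 q [ 19.  40.  85.   0.  55. 110.]
564,313,14,-91 -> tx 0.19 ty -0.08 tz 8.41 yaw 0.1
```

View pics/w9.png

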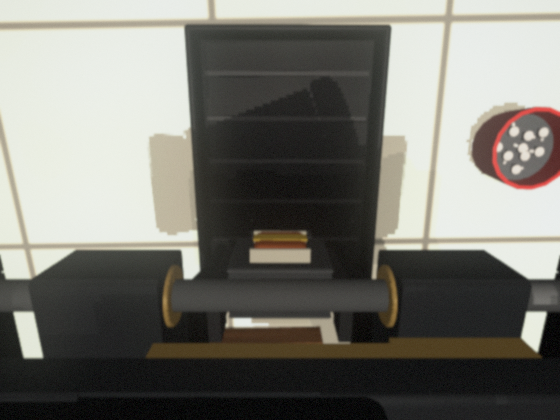

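jog_arm(
  moves=[
    {"grip": 0, "tx": 0.4, "ty": -0.3, "tz": 4, "yaw": 0},
    {"grip": 0, "tx": 0.4, "ty": -0.3, "tz": 6.5, "yaw": 0},
    {"grip": 0, "tx": 0.4, "ty": -0.3, "tz": 8, "yaw": 0},
    {"grip": 0, "tx": 0.4, "ty": -0.3, "tz": 8.4, "yaw": 0},
    {"grip": 0, "tx": 0.4, "ty": -0.3, "tz": 8.4, "yaw": 0},
    {"grip": 0, "tx": 0.4, "ty": -0.3, "tz": 8.4, "yaw": 0},
    {"grip": 0.65, "tx": 0.4, "ty": -0.3, "tz": 8.4, "yaw": 0},
    {"grip": 0.65, "tx": 0.4, "ty": -0.3, "tz": 8.4, "yaw": 0},
    {"grip": 0.65, "tx": 0.4, "ty": -0.3, "tz": 8.4, "yaw": 0},
    {"grip": 0.65, "tx": 0.4, "ty": -0.3, "tz": 5, "yaw": 0},
    {"grip": 0.65, "tx": 0.4, "ty": -0.3, "tz": 0, "yaw": 0},
    {"grip": 0.65, "tx": 0.4, "ty": -0.3, "tz": -2, "yaw": 0},
  ],
)

```text
t: 16.92
tool_pos: [569.2, 309.7, 122.4]
orientation: [-0.701, 0.713, -0.001, 0.003]
contact_force: [0.1, 0.2, 0.5]
grip_width: 0.656
```

```bash
python3 look.py w10 32; python3 go.py 610.3,-1,100,-11.5 610.3,-1,3,-11.5
```

```text
px [486. 179.] 189 xy [596.  158.7] size [48.6 16.2] ang1 66.6 z95 33.3
px [280. 218.] 2546 xy [568.4 309.3] size [44.4 37. ] ang1 88.1 z95 43.2
t 16.98 p [570.  310.1 124.3] phi -91.0 tilt 0.49 F [-0.2  0.7  1.1] grip 0.65 q [ 19.  38.  84.   0.  57. 110.]
610.3,-1,100,-11.5 -> tx 31.03 ty -4.57 tz 2.38 yaw -79.5
610.3,-1,3,-11.5 -> tx 31.06 ty -4.49 tz 12.08 yaw -79.5
```

jog_arm(
  moves=[
    {"grip": 0.6, "tx": 4, "ty": -0.6, "tz": 0, "yaw": -10},
    {"grip": 0.6, "tx": 8.5, "ty": -1.2, "tz": 0, "yaw": -20},
    {"grip": 0.6, "tx": 13, "ty": -1.9, "tz": 0, "yaw": -30},
    {"grip": 0.6, "tx": 17.5, "ty": -2.6, "tz": 0, "yaw": -40},
    {"grip": 0.6, "tx": 22, "ty": -3.2, "tz": 0, "yaw": -50},
    {"grip": 0.6, "tx": 26.5, "ty": -3.9, "tz": 0, "yaw": -60},
    {"grip": 0.6, "tx": 30, "ty": -4.5, "tz": 2, "yaw": -70},
    {"grip": 0.6, "tx": 31, "ty": -4.6, "tz": 4, "yaw": -79.5},
    {"grip": 0.6, "tx": 31, "ty": -4.6, "tz": 4, "yaw": -79.5},
    {"grip": 0.6, "tx": 31, "ty": -4.6, "tz": 4, "yaw": -79.5},
  ],
)

```text
t: 18.23
tool_pos: [607.7, -1.2, 79.1]
orientation: [0.995, -0.102, -0.0, -0.0]
contact_force: [0.6, 0.4, -0.1]
grip_width: 0.604
```

```bash
python3 look.py w11 6; python3 go.py 610.3,-1.2,3.5,-11.5
```

```text
px [234.  10.] 1468 xy [609.1 130.7] size [14.5 42.1] ang1 80.8 z95 32.8
px [511.  19.] 3750 xy [768.8  90.5] size [20.8 62.4] ang1 67.3 z95 34.6
px [504. 205.] 12589 xy [755.1 -29. ] size [99.4 86.1] ang1 87.0 z95 44.5
px [282. 222.] 2484 xy [ 6.101e+02 -6.000e-01] size [53.7 22.1] ang1 78.2 z95 25.8
px [ 52. 222.] 205 xy [456.3  32.3] size [11.1  9.8] ang1 25.2 z95 15.2
px [ 49. 245.] 918 xy [449.7  16.2] size [31.2 17.5] ang1 4.6 z95 23.0
t 18.27 p [608.   -1.1  79.6] phi -11.6 tilt 0.05 F [-0.6  0.4  0.1] grip 0.605 q [-11.  40.  91.   0.  49.   1.]
610.3,-1.2,3.5,-11.5 -> tx 0.22 ty -0.03 tz 7.61 yaw -0.1
```

View pics/w11.png

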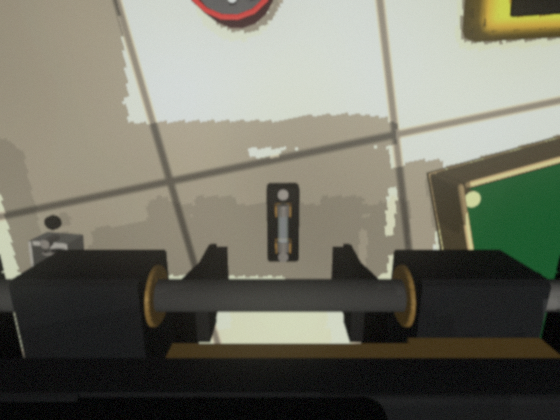

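Fuse holder at (282,222), upright between the fingers; clear all round.

jog_arm(
  moves=[
    {"grip": 0.6, "tx": 0.2, "ty": 0, "tz": 4, "yaw": 0},
    {"grip": 0.6, "tx": 0.2, "ty": 0, "tz": 6.5, "yaw": 0},
    {"grip": 0.6, "tx": 0.2, "ty": 0, "tz": 7.5, "yaw": 0},
    {"grip": 0.6, "tx": 0.2, "ty": 0, "tz": 7.5, "yaw": 0},
    {"grip": 0.6, "tx": 0.2, "ty": 0, "tz": 7.6, "yaw": 0},
    {"grip": 0, "tx": 0.2, "ty": 0, "tz": 7.6, "yaw": 0},
    {"grip": 0, "tx": 0.2, "ty": 0, "tz": 7.6, "yaw": 0},
    {"grip": 0, "tx": 0.2, "ty": 0, "tz": 7.6, "yaw": 0},
    {"grip": 0, "tx": 0.2, "ty": 0, "tz": 7.6, "yaw": 0},
    {"grip": 0, "tx": 0.2, "ty": 0, "tz": 7.6, "yaw": 0},
  ],
)

```text
t: 19.52
tool_pos: [609.7, -2.3, 3.2]
orientation: [0.995, -0.101, 0.0, 0.0]
contact_force: [0.1, -0.5, 1.2]
grip_width: 0.247
```

```bash
python3 go.py 641,310,90,-1
```

```text
t 19.52 p [609.7  -2.3   3.2] phi -11.6 tilt 0.01 F [ 0.1 -0.5  1.2] grip 0.247 q [-11.  47.  92.  -0.  41.   1.]
641,310,90,-1 -> tx -3.19 ty -31.22 tz -8.68 yaw -10.6
```

jog_arm(
  moves=[
    {"grip": 0, "tx": 0, "ty": 0, "tz": -3, "yaw": 0},
    {"grip": 0, "tx": 0, "ty": 0, "tz": -8, "yaw": 0},
    {"grip": 0, "tx": -0.5, "ty": -4.5, "tz": -8.7, "yaw": -2},
    {"grip": 0, "tx": -1, "ty": -9.5, "tz": -8.7, "yaw": -4},
    {"grip": 0, "tx": -1.5, "ty": -15, "tz": -8.7, "yaw": -6},
    {"grip": 0, "tx": -2.1, "ty": -20.5, "tz": -8.7, "yaw": -8},
    {"grip": 0, "tx": -2.6, "ty": -26, "tz": -8.7, "yaw": -10.6},
    {"grip": 0, "tx": -3, "ty": -30, "tz": -8.7, "yaw": -10.6},
    {"grip": 0, "tx": -3.2, "ty": -31.2, "tz": -8.7, "yaw": -10.6},
    {"grip": 0, "tx": -3.2, "ty": -31.2, "tz": -8.7, "yaw": -10.6},
  ],
)

```text
t: 20.78
tool_pos: [640.1, 310.0, 89.5]
orientation: [1.0, -0.008, -0.001, 0.0]
contact_force: [0.6, -0.3, -0.2]
grip_width: 0.253
```

```bash
python3 look.py w12 13; python3 go.py 641,310,7.5,-1
```

```text
px [204. 170.] 5362 xy [603.7 330.1] size [ 86.4 171.3] ang1 89.2 z95 29.4
px [ 16. 206.] 2537 xy [450.  327.6] size [90.3 27.5] ang1 89.6 z95 23.0
px [171. 222.] 3250 xy [567.8 314.7] size [34.9 38.6] ang1 89.0 z95 43.1
t 20.82 p [640.3 308.8  89.6] phi -0.9 tilt 0.1 F [ 0.6 -0.  -0.6] grip 0.253 q [17. 45. 74. -0. 61. 18.]
641,310,7.5,-1 -> tx 0.08 ty -0.13 tz 8.21 yaw 0.1
```

View pics/w12.png

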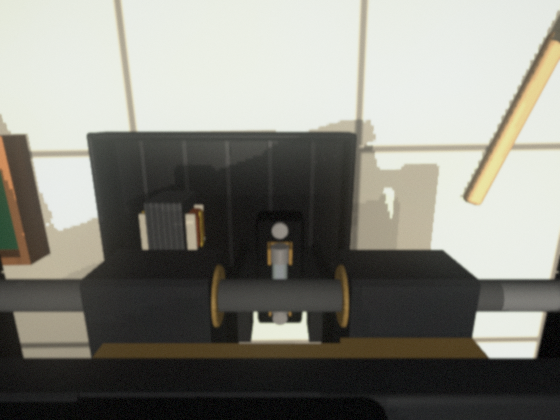

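jog_arm(
  moves=[
    {"grip": 0, "tx": 0.1, "ty": -0.1, "tz": 4, "yaw": 0},
    {"grip": 0, "tx": 0.1, "ty": -0.1, "tz": 6.5, "yaw": 0},
    {"grip": 0, "tx": 0.1, "ty": -0.1, "tz": 7.8, "yaw": 0},
    {"grip": 0, "tx": 0.1, "ty": -0.1, "tz": 8.2, "yaw": 0},
    {"grip": 0, "tx": 0.1, "ty": -0.1, "tz": 8.2, "yaw": 0},
    {"grip": 0, "tx": 0.1, "ty": -0.1, "tz": 8.2, "yaw": 0},
    {"grip": 0.42, "tx": 0.1, "ty": -0.1, "tz": 8.2, "yaw": 0},
    {"grip": 0.42, "tx": 0.1, "ty": -0.1, "tz": 8.2, "yaw": 0},
    {"grip": 0.42, "tx": 0.1, "ty": -0.1, "tz": 8.2, "yaw": 0},
    {"grip": 0.42, "tx": 0.1, "ty": -0.1, "tz": 5, "yaw": 0},
    {"grip": 0.42, "tx": 0.1, "ty": -0.1, "tz": 0, "yaw": 0},
    {"grip": 0.42, "tx": 0.1, "ty": -0.1, "tz": -2, "yaw": 0},
  ],
)

```text
t: 22.32
tool_pos: [643.7, 311.5, 113.6]
orientation: [1.0, -0.008, 0.003, -0.001]
contact_force: [-0.1, 0.6, -0.2]
grip_width: 0.419
```

```bash
python3 look.py w13 14; python3 go.py 447,-0.5,90,-16
```

```text
px [543.  27.] 1089 xy [824.7 438.7] size [32.7 12.8] ang1 69.6 z95 21.2
px [206. 169.] 4173 xy [603.6 328. ] size [ 90. 171.] ang1 89.1 z95 29.4
px [ 29. 200.] 2397 xy [443.  327.7] size [90.4 40.9] ang1 90.0 z95 23.1
px [277. 211.] 1951 xy [643.  312.6] size [53.6 22. ] ang1 89.1 z95 29.8
px [175. 219.] 3054 xy [567.5 309.8] size [44.5 39.1] ang1 88.8 z95 43.2
t 22.38 p [644.3 311.8 115.3] phi -0.9 tilt 0.46 F [0.  0.1 0.4] grip 0.42 q [17. 44. 73.  0. 63. 18.]
447,-0.5,90,-16 -> tx -19.24 ty 31.55 tz 2.30 yaw 15.1
```

jog_arm(
  moves=[
    {"grip": 0.6, "tx": -2.5, "ty": 4, "tz": 0, "yaw": 2},
    {"grip": 0.6, "tx": -5.2, "ty": 8.5, "tz": 0, "yaw": 4},
    {"grip": 0.6, "tx": -8, "ty": 13.2, "tz": 0, "yaw": 7},
    {"grip": 0.6, "tx": -10.9, "ty": 18, "tz": 0, "yaw": 10},
    {"grip": 0.6, "tx": -13.8, "ty": 22.7, "tz": 1, "yaw": 13},
    {"grip": 0.6, "tx": -16.7, "ty": 27.4, "tz": 2, "yaw": 15.1},
    {"grip": 0.6, "tx": -18.7, "ty": 30.7, "tz": 2.3, "yaw": 15.1},
    {"grip": 0.6, "tx": -19.2, "ty": 31.5, "tz": 2.3, "yaw": 15.1},
    {"grip": 0.6, "tx": -19.2, "ty": 31.5, "tz": 2.3, "yaw": 15.1},
  ],
)

```text
t: 23.5
tool_pos: [444.7, -1.0, 86.8]
orientation: [0.99, -0.14, -0.0, -0.0]
contact_force: [0.4, 0.2, -0.2]
grip_width: 0.601
```

```bash
python3 look.py w14 14; python3 go.py 446.3,-0.8,3.5,-16
```

```text
px [103. 156.] 4040 xy [346.1  75.5] size [46.2 46.1] ang1 65.7 z95 20.2
px [281. 223.] 1451 xy [ 4.463e+02 -2.000e-01] size [49.7 26. ] ang1 73.8 z95 22.1
t 23.55 p [445.3  -0.6  86.9] phi -16.1 tilt 0.04 F [0.3 0.6 0.1] grip 0.601 q [-15.  31. 114.   0.  35.   2.]
446.3,-0.8,3.5,-16 -> tx 0.09 ty -0.01 tz 8.34 yaw -0.1
```

View pics/w14.png

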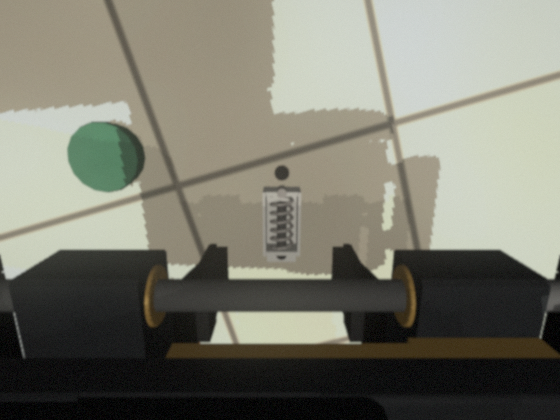

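Housing at (281,223), plunger knob up at (281,172), well centred.

jog_arm(
  moves=[
    {"grip": 0.6, "tx": 0.1, "ty": 0, "tz": 4, "yaw": 0},
    {"grip": 0.6, "tx": 0.1, "ty": 0, "tz": 7, "yaw": 0},
    {"grip": 0.6, "tx": 0.1, "ty": 0, "tz": 8.2, "yaw": 0},
    {"grip": 0.6, "tx": 0.1, "ty": 0, "tz": 8.3, "yaw": 0},
    {"grip": 0.6, "tx": 0.1, "ty": 0, "tz": 8.3, "yaw": 0},
    {"grip": 0, "tx": 0.1, "ty": 0, "tz": 8.3, "yaw": 0},
    {"grip": 0, "tx": 0.1, "ty": 0, "tz": 8.3, "yaw": 0},
    {"grip": 0, "tx": 0.1, "ty": 0, "tz": 8.3, "yaw": 0},
    {"grip": 0, "tx": 0.1, "ty": 0, "tz": 8.3, "yaw": 0},
    {"grip": 0, "tx": 0.1, "ty": 0, "tz": 8.3, "yaw": 0},
  ],
)

```text
t: 24.8
tool_pos: [445.7, -1.3, 4.3]
orientation: [0.99, -0.14, 0.0, 0.0]
contact_force: [-0.0, -0.7, 5.0]
grip_width: 0.296
```

```bash
python3 go.py 384,-329,80,-16
```

```text
t 24.8 p [445.7  -1.3   4.3] phi -16.1 tilt 0.03 F [-0.  -0.7  5. ] grip 0.296 q [-15.  41. 116.  -0.  22.   1.]
384,-329,80,-16 -> tx 3.13 ty 33.20 tz -7.57 yaw -0.1
```

jog_arm(
  moves=[
    {"grip": 0, "tx": 0, "ty": 0, "tz": -3, "yaw": 0},
    {"grip": 0, "tx": 0, "ty": 0, "tz": -7, "yaw": 0},
    {"grip": 0, "tx": 0.4, "ty": 4.5, "tz": -7.6, "yaw": 0},
    {"grip": 0, "tx": 0.9, "ty": 9.5, "tz": -7.6, "yaw": 0},
    {"grip": 0, "tx": 1.4, "ty": 15, "tz": -7.6, "yaw": 0},
    {"grip": 0, "tx": 2, "ty": 20.5, "tz": -7.6, "yaw": 0},
    {"grip": 0, "tx": 2.5, "ty": 26, "tz": -7.6, "yaw": 0},
    {"grip": 0, "tx": 3, "ty": 31, "tz": -7.6, "yaw": 0},
    {"grip": 0, "tx": 3.1, "ty": 33.2, "tz": -7.6, "yaw": 0},
    {"grip": 0, "tx": 3.1, "ty": 33.2, "tz": -7.6, "yaw": 0},
  ],
)

```text
t: 26.05
tool_pos: [383.1, -329.4, 79.7]
orientation: [0.99, -0.141, -0.0, -0.0]
contact_force: [1.2, -0.3, 0.4]
grip_width: 0.3
```

```bash
python3 look.py w15 13; python3 go.py 384,-329,8.5,-16
```

```text
px [488. 158.] 7865 xy [ 530.6 -320.5] size [ 66.5 126.7] ang1 4.2 z95 39.1
px [540. 128.] 2753 xy [ 559.  -315.7] size [30.8 44. ] ang1 3.1 z95 19.2
px [278. 178.] 5564 xy [ 389.9 -304.5] size [ 86.5 139.1] ang1 73.8 z95 28.8
t 26.1 p [ 382.9 -327.5   79.7] phi -16.1 tilt 0.15 F [ 0.1  0.8 -1. ] grip 0.294 q [-53.  34. 106.   0.  40. -37.]
384,-329,8.5,-16 -> tx 0.16 ty 0.13 tz 7.12 yaw -0.1
```

View pics/w15.png

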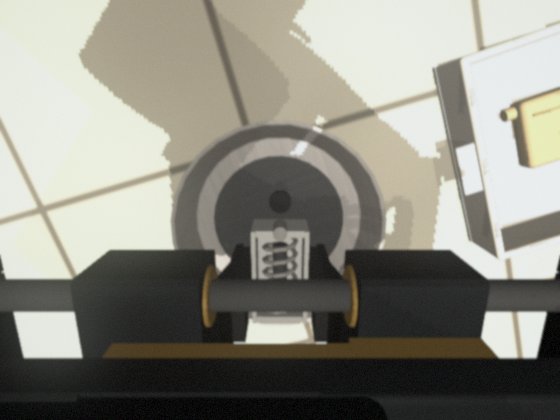

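jog_arm(
  moves=[
    {"grip": 0, "tx": 0.1, "ty": 0.2, "tz": 3, "yaw": 0},
    {"grip": 0, "tx": 0.1, "ty": 0.2, "tz": 5.5, "yaw": 0},
    {"grip": 0, "tx": 0.1, "ty": 0.2, "tz": 6.7, "yaw": 0},
    {"grip": 0, "tx": 0.1, "ty": 0.2, "tz": 7.1, "yaw": 0},
    {"grip": 0, "tx": 0.1, "ty": 0.2, "tz": 7.1, "yaw": 0},
    {"grip": 0, "tx": 0.1, "ty": 0.2, "tz": 7.1, "yaw": 0},
    {"grip": 0.46, "tx": 0.1, "ty": 0.2, "tz": 7.1, "yaw": 0},
    {"grip": 0.46, "tx": 0.1, "ty": 0.2, "tz": 7.1, "yaw": 0},
    {"grip": 0.46, "tx": 0.1, "ty": 0.2, "tz": 7.1, "yaw": 0},
    {"grip": 0.46, "tx": 0.1, "ty": 0.2, "tz": 4, "yaw": 0},
    {"grip": 0.46, "tx": 0.1, "ty": 0.2, "tz": -2, "yaw": 0},
    {"grip": 0.46, "tx": 0.1, "ty": 0.2, "tz": -6, "yaw": 0},
  ],
)

```text
t: 27.6
tool_pos: [384.2, -331.5, 142.1]
orientation: [0.99, -0.14, 0.001, 0.001]
contact_force: [1.2, 0.0, 0.3]
grip_width: 0.456
```

```bash
python3 look.py w16 13; python3 - <<'E'
from h import *; from rig import grab_frame,camera_params
p,d=grab_frame("scene"); cv2.imwrite("pics/end.png",p)
p,d=grab_frame("top"); c=camera_params("top"); W=cloud(p,d,c['K'],c['R'],c['t'])
m=((W[...,2]>15)&(W[...,0]>570)&(W[...,0]<650)&(W[...,1]>110)&(W[...,1]<190)); r=cv2.minAreaRect(W[m][:,:2].astype(np.float32)); print("pot",r)
E
```

```text
px [465. 146.] 5851 xy [ 556.4 -319.3] size [117.1 126. ] ang1 2.7 z95 39.2
px [514. 114.] 5213 xy [ 585.  -314.2] size [77.2 44.1] ang1 2.8 z95 19.5
px [275. 178.] 4332 xy [ 385.7 -316.3] size [112.4 138.6] ang1 76.2 z95 28.7
px [280. 204.] 1202 xy [ 385.1 -330.1] size [49.6 26. ] ang1 73.4 z95 25.4
px [280. 269.] 1213 xy [ 369.2 -385.9] size [17.2 70.8] ang1 76.6 z95 28.3
pot ((611.5721435546875, 150.64642333984375), (51.26324462890625, 50.45818328857422), 2.136547327041626)
```

View pics/end.png

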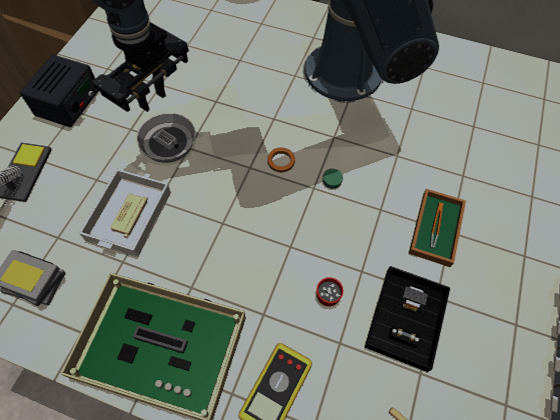

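```bash
python3 -c "
from rig import ctrl; print(ctrl.job_done())"
```

```text
the job is handed in; nothing more can be done
None
```

All five parts are in their trays, and I handed the job in at about 28 s of the 136 s allowed. The hand-in reports no verdict, so what follows is from my own checks.

Positions are from the wrist camera after each release. The pot was measured again with the top camera at the end. Top heights read about 1 mm high, the same on known objects throughout.

| Part | Tray | Distance from tray centre | Top height, measured (expected if flat on the floor) |
|---|---|---|---|
| Lid | White tub | about 2 mm | 19.4 mm (18) |
| Housing | Steel dish | about 3 mm | 25.4 mm (24) |
| Fuse holder | Black tray | about +38 mm along the tray, 3 mm across | 29.8 mm (29.5) |
| Transformer | Black tray | about −37 mm along the tray, under 1 mm across | 43.2 mm (42) |
| Tweezers | Tool tray | about 3 mm | 17.0 mm (16) |
| Screw pot | On the shelf | moved less than 1 mm | not rechecked |

- **Final picture:** it shows every part lying flat and right way up inside its tray. The pot is standing, and the gripper is raised clear above the dish.
- **Disagreement:** the top and wrist cameras differed by 1–3 mm, which is within the calibration. I mostly relied on the nearer wrist view.
- **Failures:** no check failed.

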